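# Tip the tube caps out of the tilt-out hopper

### The job

Two tilt-out hoppers stand on the bench; pull the bin that holds the purple screw caps forward by its knob until it rests at its stop, so that both caps slide out and come to lie in that hopper's own catch tray. Leave the bin tipped forward, let go of it, and leave the other hopper, with the black rubber stoppers, shut.

Things in the scene. Friction and masses are not known exactly. Their poses are not given: they have to be found in the camera images.
- cap_hopper: Grey fixed stand, 325 x 175 mm in plan. Origin: on the worktop straight below the middle of the bin's hinge; x points back through the hopper (away from the robot), y to its left, z up. Two cheeks (outer faces y = -0.055, 0.055) carry the bin, a 94 mm wide grey scoop, on a level hinge along y at x = 0, z = 0.170. The bin reaches 75 mm behind the hinge; its sides are about 35 mm high.
- cap_tray (a point): Centre of the floor (4 mm above the worktop) of the cap hopper's open catch tray at the front of its stand: inside 237 mm along the hopper's x (-0.233 to 0.003 in the cap_hopper frame) by 167 mm along y (-0.100 to 0.066), walls 36 mm high.
- cap_bin (a joint): Tilt of the cap bin, rad: 0 shut (start), growing as its top comes forward and down to the stop at 1.40. Its front panel, 90 mm from hinge to lip, leans 50 degrees forward of upright when shut; at the stop it is a chute sloping 40 degrees down to the tray. Light hinge (under 2 N at the knob); its weight holds it shut at 0 and, once well over, at the stop.
- cap_knob (a point): Centre of the cap bin's black barrel knob, 24 mm diameter, 26 mm long along the hopper's y, its flat ends free. 140 mm from the hinge. In the cap_hopper frame (-0.107, -0.075, 0.260) shut, (-0.140, -0.075, 0.170) at 0.70 rad, (-0.107, -0.075, 0.080) at the stop, on an arc. An 8 mm stem joins it from the hinge side, so pinched on its ends it turns between the fingers.
- cap_1: Purple screw cap of a sample tube, 34 mm diameter, 14 mm high, about 14 g, lying mouth up in the cap bin at the start. Origin: centre of its underside.
- cap_2: The second cap, the same.
- stopper_bin (a joint): The same tilt, rad, of the bin of the other, equal hopper about 0.27 to 0.47 m to one side, which holds two black rubber stoppers (32 mm wide, 28 mm high). 0 shut; it must stay shut.
Mind the look-alikes: they are no part of the job. What is shaped like the cap_2 but green is not meant.

How it is judged:
By the outcome, as a careful person would: the job done as asked, in the order asked, and still so for the second after the job is handed in, with the robot touching nothing.
It also fails if it takes over 42 s, if anything falls off the work surface, if the arm or the gripper's body presses on something with over 40 N, if the wrist force passes 120 N, or if a joint passes its speed limit or range.

### The arm

A 6-joint arm with a two-finger parallel gripper is mounted at the origin on a cart in front of the work surface, level with it; the furniture and walls round the work are solid. World frame = base frame: x ahead of the robot, y to its left, z up, the work surface at z = 0. Lengths are in mm, angles in degrees, forces in N, time in s.
With the tool pointing down it reaches from about 300 to 850 mm from the base axis. Payload 4.2 kg.
Tool frame: the origin (TCP) lies on the centre line of the jaws, within the pads' length; the fingertips stand env.nose_length ahead of it and the grasp point (between the pads) lies 2 mm behind it (env.nose_length is the distance from the TCP to the fingertips, in mm); z points along the fingers, y is the direction in which the jaws open and shut (so a half turn about z gives the same grasp; the last joint's range is limited). The gripper opens to 91 mm and grips with 3 to 60 N. Pads are 32 mm wide; open, the fingers measure 118 mm over their backs; the gripper's body (76 mm by 178 mm) begins 60 mm behind the grasp point.
Start: joints at [-71.505, 18.312, 89.639, -0, 72.044, -1.146], TCP at [193.275, -541.559, 230.976] pointing down, gripper open.
Joint ranges: [-177.97, 177.97], [-48.28, 115.42], [12.27, 149.76], [-77.06, 257.06], [2.81, 150.46], [-146.56, 146.56]. Speed limits (degrees/s): [147.25, 147.25, 180, 180, 180, 180].

### API

Orientations are given as [roll, pitch, yaw] about the fixed x, y, z axes, in that order (R = Rz(yaw) Ry(pitch) Rx(roll)).
In Python, from workcell import env gives the robot as it stands. The module is installed in compiled form; this text tells all that it offers.
- The arm moves only by the tool jog_arm, never from a script. Its argument "deltas" is a list that holds one entry, the list of rows, each a list of 5 numbers: the shift along the tool's x, y, z in m, then the turn about the tool's z in degrees, then the finger opening in m, from 0 to 0.0912. A call has 1 to 20 rows; each row is the pose to reach, as a shift and turn from the pose commanded when the call began, along the tool's axes at that moment; what a row does not reach only later rows make up. A row lasts 1/12 s, in which the tool goes at most 41.7 mm and 7.16 degrees, less where a joint would pass 70% of its speed; a pose out of reach is approached as far as the arm can. A call with a gripper value outside its range is refused whole. The fingers move at their own pace and stop on an object; "grip_force" is the grip in N (left out, the last holds). Time passes only in rows, so rows that repeat a pose let the fingers close. It gives the time, the measured TCP pose, the force and the opening at its end, in the units of the state.
- env.state(): the state, without advancing time (a new reading comes with each control period).
- env.grab_frame(name): name is "side" or "top" or "wrist"; returns the picture (420x560x3 uint8, red, green, blue); there is no depth.
- env.camera_params(name): a dict with "fx", "fy", "cx", "cy" (pixels), "xyz" and "orientation" of the camera in the world. Camera axes: x right, y down, z forward; pixel columns grow to the right and rows downward; lengths in mm; the calibration is good to about 2 mm. A picture is of the moment at which its call begins: read the wrist's pose just before it. camera_params takes no time and is no camera call; for the wrist camera it gives the pose at the moment of the call.
- env.job_done(): hands the job in, once; it reports no verdict.
Trained networks look in the newest picture that a camera, given by its name, has taken for a name from the list of things; names that differ only in an ending like _2 or _b are one class to them, and where a whole thing is asked for, a point or a joint stands for the part that bears it (a point fixed in the world has none). Each returns a list of dicts, best first, with "conf" (0 to 1); they miss things now and then, are a little off and sometimes report something else, mostly with a low value. They report only what shows in the picture. A call takes as long as a camera call. They do not tell look-alikes from the thing itself.
- env.look_for(camera, label): "xyz" ([x, y, z] in mm, in world coordinates, good to about 4 mm: the middle of the surface that is visible of it).
The state is a dict: "time_s": time; "qpos": joint angles; "qvel": joint speeds; "effort": joint torques, N m; "ee_pos": TCP position; "ee_rot": TCP orientation; "force": force on the tool from outside, world axes, zero at the start; "torque": the same for the moment, N m; "gripper_width": finger opening in mm.
Only numpy, scipy, OpenCV 4.12 (cv2) and the standard library are available. Lean on these libraries where they do the work, as an engineer would, in place of code of your own. Each camera call takes 0.05 s, during which the arm holds its last target.

## Working session

There is one attempt and no reset: what is moved stays moved. The work goes in short steps, Python scripts to look and compute and a tool call to move; the robot and the scene stay as the last step left them, time stands still between calls to the robot, and variables do not carry over. Pictures are saved under pics/ and viewed, and the job is handed in when it is done.

Besides the shell and the picture viewer there is one more tool, called after "Emit:" by a JSON object that holds its "name" and its "arguments", one argument or row to a line. jog_arm: Moves the arm, as the interface text tells. Its arguments: {"type":"object","properties":{"deltas":{"type":"array"},"grip_force":{"type":"number"}},"required":["deltas"]}

```bash
mkdir -p pics; python3 - <<'E'
from workcell import env
import cv2
print(env.state(), env.nose_length)
for c in ["side","top"]:
    cv2.imwrite(f"pics/{c}0.png", env.grab_frame(c)[:,:,::-1])
    print(c, env.camera_params(c))
    for l in ["cap_knob","cap_1","cap_hopper","stopper_bin"]:
        print(l,[(d['conf'],[round(v) for v in d['xyz']]) for d in env.look_for(c,l)])
E
```

```text
{'time_s': 0.0, 'qpos': array([-7.15063045e+01,  1.83501883e+01,  8.97049872e+01, -3.64823094e-04,
        7.20423438e+01, -1.14674092e+00]), 'qvel': array([ 0.01597358,  0.0202889 ,  0.01476818,  0.06987582, -0.02743515,
       -0.09082317]), 'effort': array([-6.01507036e-04, -4.12456083e+01, -2.31970614e+01,  7.27649429e-02,
        4.57339932e-02, -1.36368026e-04]), 'ee_pos': array([ 193.11253815, -541.11505115,  230.14441854]), 'ee_rot': array([-1.79902493e+02, -1.60487067e-03,  1.96405478e+01]), 'force': array([-0.09634924, -0.29183723, -0.05946287]), 'torque': array([-0.03459717,  0.03633124,  0.02810768]), 'gripper_width': 91.19179212981446} 17.0
side {'fx': 454.689945138506, 'fy': 454.689945138506, 'cx': 283.81586934188493, 'cy': 214.36533372865873, 'xyz': array([ 248.56541283, -601.23674629,  852.95801961]), 'orientation': array([-133.76647049,    0.90749546,  -31.582674  ])}
cap_knob [(0.94, [656, 192, 201])]
cap_1 [(0.57, [666, 62, 5]), (0.56, [708, 242, 180])]
cap_hopper [(0.56, [616, 210, 20])]
stopper_bin [(0.94, [645, -88, 200])]
top {'fx': 447.6387336889167, 'fy': 447.6387336889167, 'cx': 281.69460887156004, 'cy': 214.4268097659345, 'xyz': array([ 446.7089714 ,   29.54147454, 1117.23726431]), 'orientation': array([-169.43502272,   -0.35319322,  -89.81707183])}
cap_knob [(0.76, [644, 222, 202])]
cap_1 [(0.68, [666, 60, -1]), (0.54, [705, 239, 176]), (0.51, [700, 205, 173])]
cap_hopper [(0.69, [590, 219, 10])]
stopper_bin [(0.71, [640, -95, 198])]
```

View pics/side0.png

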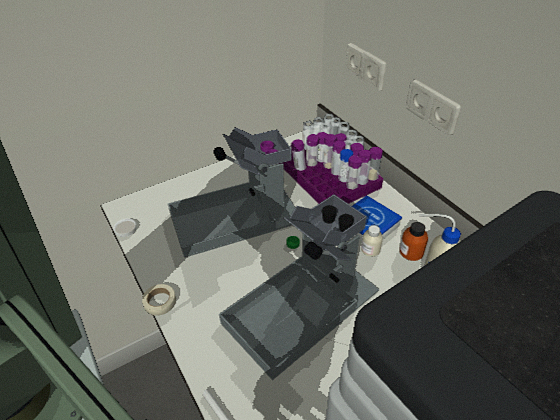

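View pics/top0.png

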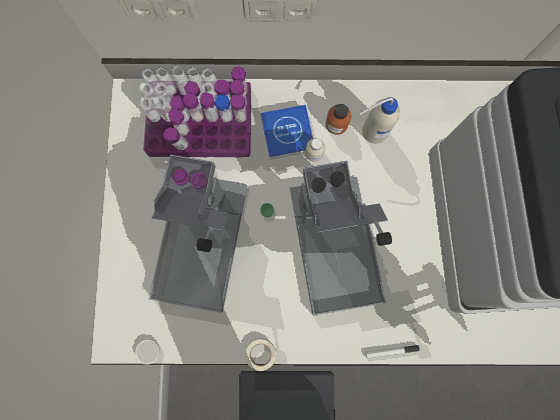

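```bash
cat > h.py <<'E'
import numpy as np, cv2
from scipy.spatial.transform import Rotation as R
def ray(p,uv):
    d=np.array([(uv[0]-p['cx'])/p['fx'],(uv[1]-p['cy'])/p['fy'],1.])
    return np.array(p['xyz']),R.from_euler('xyz',p['orientation'],degrees=True).apply(d/np.linalg.norm(d))
def tri(obs):
    A=np.zeros((3,3));b=np.zeros(3);L=[]
    for p,uv in obs:
        o,d=ray(p,uv);M=np.eye(3)-np.outer(d,d);A+=M;b+=M@o;L.append((o,M))
    x=np.linalg.solve(A,b);return x,[np.linalg.norm(M@(x-o)) for o,M in L]
def proj(p,X):
    c=R.from_euler('xyz',p['orientation'],degrees=True).inv().apply(np.atleast_2d(X)-p['xyz'])
    return np.c_[p['fx']*c[:,0]/c[:,2]+p['cx'],p['fy']*c[:,1]/c[:,2]+p['cy']]
def onz(p,uv,z):
    o,d=ray(p,uv);return o+d*(z-o[2])/d[2]
E
python3 - <<'E'
import cv2
a=cv2.imread('pics/side0.png')[110:270,160:310];b=cv2.imread('pics/top0.png')[150:320,140:260]
cv2.imwrite('pics/s1.png',cv2.resize(a,None,fx=4.8,fy=3.75*1,interpolation=2)[:600] if 0 else cv2.resize(a,(562,600),interpolation=2))
cv2.imwrite('pics/t1.png',cv2.resize(b,(420,595),interpolation=2))
E
```

```text
(no output)
```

View pics/s1.png

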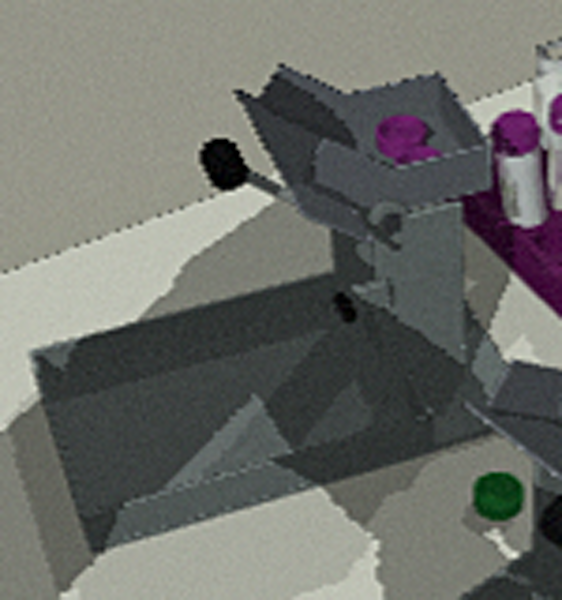

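View pics/t1.png

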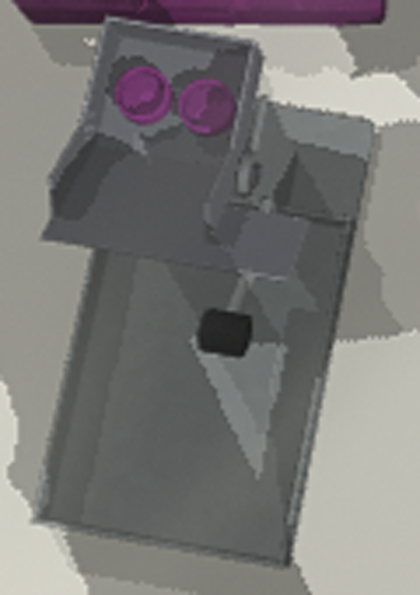

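```bash
python3 - <<'E'
from workcell import env
from h import *
T=env.camera_params('top');S=env.camera_params('side')
k,e=tri([(T,(204.3,245.1)),(S,(219.8,153.5))]);print('knob',k,e)
fl=onz(T,(150.6,298.6),38);fr=onz(T,(222.3,311.7),38);br=onz(T,(246.3,185.7),38)
print(fl,fr,br,np.linalg.norm(fl-fr),np.linalg.norm(br-fr))
d=fl-fr;print('yaw from front',np.degrees(np.arctan2(-d[0],d[1])))
d=br-fr;print('yaw from side',np.degrees(np.arctan2(d[1],d[0])))
for y in(-10,-12,-14,-16):
    a=np.radians(y);X=np.array([np.cos(a),np.sin(a)]);Y=np.array([-X[1],X[0]])
    o=k[:2]+.107*1000*X+75*Y
    print(y,'hinge',o,'tray fr pred',o-237*X-104*Y, 'fl',o-237*X+71*Y)
E
```

```text
knob [546.98428539 173.14635905 259.13026537] [np.float64(0.9132510377506563), np.float64(0.9132510377504499)]
[444.15199976 332.96345654  38.        ] [414.37268901 162.67276898  38.        ] [720.14392416 111.57925212  38.        ] 172.87488428956232 310.01063805667843
yaw from front -9.91920699799876
yaw from side -9.486321509255788
-10 hinge [665.38232829 228.42658551] tray fr pred [413.92348035 167.16119731] fl [444.31191144 339.50255408]
-12 hinge [667.23945548 224.26087818] tray fr pred [413.79565826 171.80859843] fl [450.18020415 342.98442856]
-14 hinge [668.95007027 220.03289569] tray fr pred [413.830106   176.45762941] fl [456.16643773 346.25938151]
-16 hinge [670.51208854 215.74778917] tray fr pred [414.0267816  181.10262612] fl [462.26331887 349.32342291]
```

```bash
cat >> h.py <<'E'
def td(rot,d):
    return R.from_euler('xyz',rot,degrees=True).inv().apply(d)
E
python3 - <<'E'
from h import *
s=np.array([193.3,-541.3,230.6])
for t in [(230,-300,345),(330,0,345),(440,190,345)]:
    print(t,td([180,0,19.64],np.array(t)-s).round())
E
```

```text
(230, -300, 345) [ 116. -215. -114.]
(330, 0, 345) [ 311. -464. -114.]
(440, 190, 345) [ 478. -606. -114.]
```

Emit:
{"name": "jog_arm", "arguments": {
  "deltas": [
    [[0.016, -0.03, -0.035, 0, 0.07], [0.035, -0.06, -0.065, 0, 0.07], [0.055, -0.09, -0.09, 0, 0.07], [0.075, -0.13, -0.114, 0, 0.07], [0.09, -0.17, -0.114, 0, 0.07], [0.116, -0.215, -0.114, 5, 0.07], [0.138, -0.245, -0.114, 10, 0.07], [0.16, -0.275, -0.114, 15, 0.07], [0.18, -0.305, -0.114, 20, 0.07], [0.205, -0.335, -0.114, 25, 0.07], [0.23, -0.365, -0.114, 29.3, 0.07], [0.255, -0.4, -0.114, 29.3, 0.07], [0.28, -0.43, -0.114, 29.3, 0.07], [0.311, -0.464, -0.114, 29.3, 0.07], [0.34, -0.49, -0.114, 29.3, 0.07], [0.375, -0.52, -0.114, 29.3, 0.07], [0.41, -0.55, -0.114, 29.3, 0.07], [0.445, -0.58, -0.114, 29.3, 0.07], [0.478, -0.606, -0.114, 29.3, 0.07], [0.478, -0.606, -0.114, 29.3, 0.07]]
  ],
  "grip_force": 10
}}

```text
time_s: 2.17
ee_pos: [440.3, 192.3, 345.0]
ee_rot: [-180.0, -0.0, -9.6]
force: [1.0, -0.3, -0.0]
gripper_width: 70.2
```

```bash
python3 - <<'E'
from workcell import env
from h import *
W=env.camera_params('wrist');cv2.imwrite('pics/w1.png',env.grab_frame('wrist')[:,:,::-1]);print(W)
print(env.state()['ee_pos'],proj(W,[547,173,259]))
E
```

```text
{'fx': 298.1575222083653, 'fy': 298.1575222083653, 'cx': 279.9285735230327, 'cy': 203.88210302253526, 'xyz': array([509.48185656, 180.9518948 , 498.29475191]), 'orientation': array([ 1.65543456e+02, -4.84332233e-03, -9.96240435e+01])}
[444.07510477 197.65499722 343.69390884] [[282.00535757  73.90294384]]
```

View pics/w1.png

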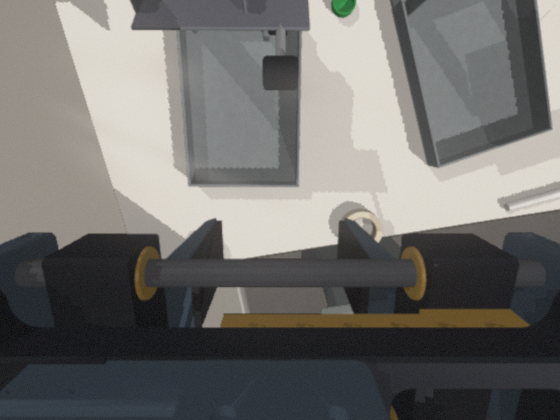

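Emit:
{"name": "jog_arm", "arguments": {
  "deltas": [
    [[0.03, 0, 0, 0, 0.06], [0.06, 0, 0, 0, 0.06], [0.085, -0.001, 0.01, 0, 0.06], [0.1, -0.002, 0.015, 0, 0.06], [0.1, -0.002, 0.015, 0, 0.06], [0.1, -0.002, 0.015, 0, 0.06], [0.1, -0.002, 0.015, 0, 0.06], [0.1, -0.002, 0.015, 0, 0.06]]
  ]
}}

```text
time_s: 2.88
ee_pos: [537.7, 175.1, 330.8]
ee_rot: [-180.0, -0.0, -9.6]
force: [0.2, -0.4, 0.8]
gripper_width: 59.9
```

```bash
python3 - <<'E'
from workcell import env
from h import *
W=env.camera_params('wrist');cv2.imwrite('pics/w2.png',env.grab_frame('wrist')[:,:,::-1])
s=env.state();print(s['ee_pos'],s['ee_rot'],s['qvel'],proj(W,[547,173,259]))
print(onz(W,(280,201),0))
E
```

```text
[537.77234324 175.20476836 330.87840364] [-1.79967596e+02 -5.13854606e-02 -9.62990600e+00] [ 0.04744598  0.09228205 -0.10741699 -0.01869388 -0.22542343 -0.04479522] [[281.10049466 207.06233385]]
[488.76432551 183.80211631   0.        ]
```

View pics/w2.png

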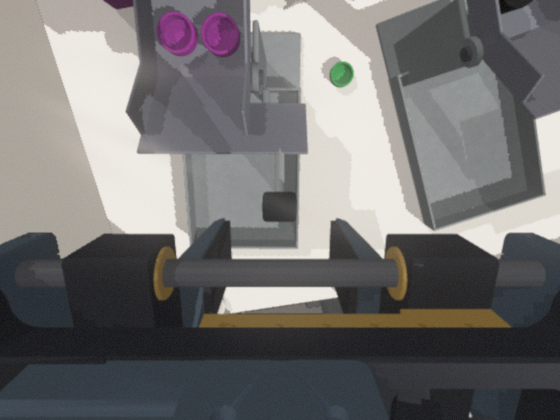

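Emit:
{"name": "jog_arm", "arguments": {
  "deltas": [
    [[0, 0, 0.025, 0, 0.06], [0, 0, 0.045, 0, 0.055], [0, 0, 0.062, 0, 0.05], [0, 0, 0.062, 0, 0.045], [0, 0, 0.062, 0, 0.04], [0, 0, 0.062, 0, 0.034], [0, 0, 0.062, 0, 0.03], [0, 0, 0.062, 0, 0.02], [0, 0, 0.062, 0, 0.02], [0, 0, 0.062, 0, 0.02], [0, 0, 0.062, 0, 0.02]]
  ],
  "grip_force": 10
}}

```text
time_s: 3.85
ee_pos: [538.7, 175.6, 268.7]
ee_rot: [-179.9, -0.0, -9.7]
force: [-1.2, 1.5, 3.0]
gripper_width: 25.6
```

```bash
python3 - <<'E'
from workcell import env
from h import *
cv2.imwrite('pics/w3.png',env.grab_frame('wrist')[:,:,::-1])
s=env.state();print(s['ee_pos'],s['force'],s['gripper_width'])
h=s['ee_pos']
for t in np.linspace(0,1.4,15):
    k=np.array([-140*np.cos(.6981-t),0,170+140*np.sin(.6981-t)])
    k0=np.array([-107.2,0,260]);print(round(t,2),(k-k0).round(1))
E
```

```text
[538.57748452 175.59497635 268.50855649] [-2.28049325  3.40066009  3.63825686] 25.748466339952245
0.0 [-0.  0. -0.]
0.1 [ -8.5   0.  -11.2]
0.2 [-15.8   0.  -23.1]
0.3 [-21.9   0.  -35.7]
0.4 [-26.6   0.  -48.9]
0.5 [-30.1   0.  -62.4]
0.6 [-32.1   0.  -76.3]
0.7 [-32.8   0.  -90.3]
0.8 [ -32.1    0.  -104.2]
0.9 [ -30.     0.  -118.1]
1.0 [ -26.5    0.  -131.6]
1.1 [ -21.6    0.  -144.8]
1.2 [ -15.5    0.  -157.4]
1.3 [  -8.2    0.  -169.3]
1.4 [   0.3    0.  -180.4]
```

View pics/w3.png

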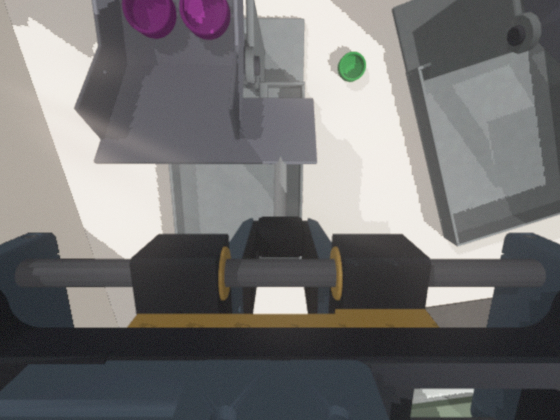

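The jaws hold the knob at (280,235) with a 25.7 mm opening, and the purple caps show in this bin at (150,10) and (205,12). Now I pull along the arc.

Emit:
{"name": "jog_arm", "arguments": {
  "deltas": [
    [[-0.0044, 0, 0.0055, 0, 0.02], [-0.0085, 0, 0.0112, 0, 0.02], [-0.0123, 0, 0.017, 0, 0.02], [-0.0158, 0, 0.0231, 0, 0.02], [-0.019, 0, 0.0293, 0, 0.02], [-0.0219, 0, 0.0357, 0, 0.02], [-0.0244, 0, 0.0422, 0, 0.02], [-0.0266, 0, 0.0489, 0, 0.02], [-0.0285, 0, 0.0556, 0, 0.02], [-0.0301, 0, 0.0624, 0, 0.02], [-0.0313, 0, 0.0693, 0, 0.02], [-0.0321, 0, 0.0763, 0, 0.02], [-0.0326, 0, 0.0833, 0, 0.02], [-0.0328, 0, 0.0903, 0, 0.02], [-0.0328, 0, 0.0903, 0, 0.02]]
  ],
  "grip_force": 15
}}

```text
time_s: 5.15
ee_pos: [506.3, 181.2, 175.9]
ee_rot: [-180.0, 0.0, -9.7]
force: [0.8, 7.0, 0.5]
gripper_width: 25.7
```

```bash
python3 - <<'E'
from workcell import env
from h import *
cv2.imwrite('pics/w4.png',env.grab_frame('wrist')[:,:,::-1])
s=env.state();print(s['ee_pos'],s['force'],s['gripper_width'])
E
```

```text
[506.26553268 181.1571076  176.30299955] [ 0.88379495  5.48126951 -0.57227613] 25.89790946701095
```

View pics/w4.png

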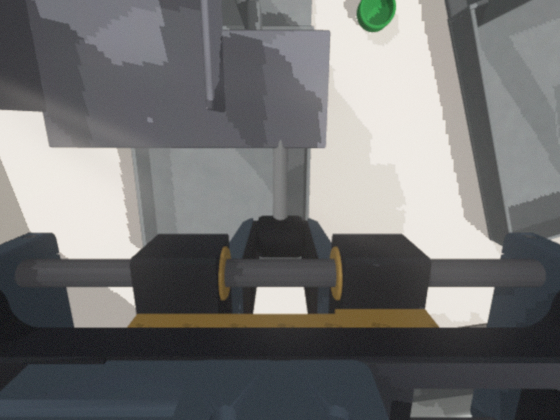

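The panel is level, with the knob still held at (280,235). I carry on to the stop.

Emit:
{"name": "jog_arm", "arguments": {
  "deltas": [
    [[0.0002, 0, 0.007, 0, 0.02], [0.0007, 0, 0.0139, 0, 0.02], [0.0015, 0, 0.0209, 0, 0.02], [0.0028, 0, 0.0278, 0, 0.02], [0.0044, 0, 0.0346, 0, 0.02], [0.0063, 0, 0.0413, 0, 0.02], [0.0086, 0, 0.048, 0, 0.02], [0.0112, 0, 0.0545, 0, 0.02], [0.0141, 0, 0.0609, 0, 0.02], [0.0173, 0, 0.0671, 0, 0.02], [0.0208, 0, 0.0731, 0, 0.02], [0.0246, 0, 0.079, 0, 0.02], [0.0286, 0, 0.0846, 0, 0.02], [0.031, 0, 0.088, 0, 0.02], [0.031, 0, 0.088, 0, 0.02], [0.031, 0, 0.088, 0, 0.02], [0.031, 0, 0.088, 0, 0.02], [0.031, 0, 0.088, 0, 0.02]]
  ],
  "grip_force": 15
}}

```text
time_s: 6.7
ee_pos: [536.7, 175.9, 88.5]
ee_rot: [-180.0, 0.0, -9.7]
force: [0.4, 6.6, -2.5]
gripper_width: 25.9
```

```bash
python3 - <<'E'
from workcell import env
from h import *
cv2.imwrite('pics/w5.png',env.grab_frame('wrist')[:,:,::-1])
s=env.state();print(s['ee_pos'],s['force'],s['gripper_width'])
a=env.grab_frame('side')[110:270,160:310,::-1]
cv2.imwrite('pics/s5.png',cv2.resize(a,(562,600),interpolation=2))
E
```

```text
[536.62014164 175.94271114  88.52847619] [ 1.30979646  6.60084203 -1.3675364 ] 25.682154175119837
```

View pics/w5.png

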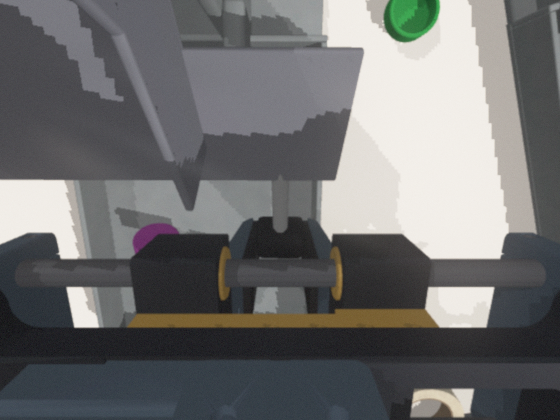

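View pics/s5.png

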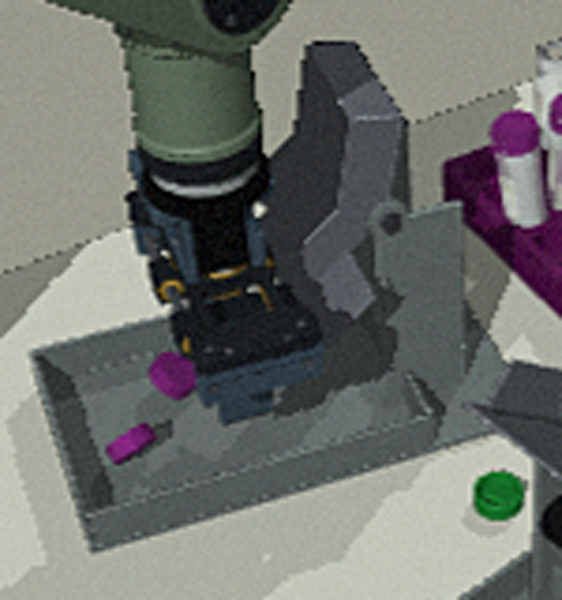

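Both caps are in the tray, at (172,375) and (130,442) in the side crop. I let go, back off forward, then go up.

Emit:
{"name": "jog_arm", "arguments": {
  "deltas": [
    [[0, 0, 0, 0, 0.03], [0, 0, 0, 0, 0.036], [0, 0, 0, 0, 0.038], [0, 0, 0, 0, 0.038], [0, 0, 0, 0, 0.038], [-0.01, 0, 0, 0, 0.038], [-0.025, 0, 0, 0, 0.038], [-0.045, 0, 0, 0, 0.038], [-0.06, 0, 0, 0, 0.038], [-0.07, 0, -0.02, 0, 0.038], [-0.08, 0, -0.05, 0, 0.038], [-0.09, 0, -0.085, 0, 0.038], [-0.1, 0, -0.12, 0, 0.038], [-0.11, 0, -0.155, 0, 0.038], [-0.12, 0, -0.19, 0, 0.038], [-0.13, 0, -0.225, 0, 0.038], [-0.14, 0, -0.25, 0, 0.038], [-0.14, 0, -0.25, 0, 0.038], [-0.14, 0, -0.25, 0, 0.038]]
  ]
}}

```text
time_s: 8.38
ee_pos: [398.4, 198.9, 340.9]
ee_rot: [-179.9, -0.2, -9.6]
force: [0.6, -0.1, -1.2]
gripper_width: 38.0
```

```bash
python3 - <<'E'
from workcell import env
from h import *
s=env.state();print(s['time_s'],s['ee_pos'],s['force'],s['gripper_width'])
t=env.grab_frame('top')[:,:,::-1];a=env.grab_frame('side')[:,:,::-1]
cv2.imwrite('pics/t6.png',t)
cv2.imwrite('pics/s6.png',cv2.resize(a[110:300,160:380],(695,600),interpolation=2))
for c in('top','side'):print([(d['conf'],d['xyz']) for d in env.look_for(c,'cap_1')])
E
```

```text
8.3833 [398.36278305 198.94151895 340.92034313] [ 0.63058986 -0.1268817  -1.1782578 ] 37.96112116115901
[(0.73, [665.2, 60.8, -0.1]), (0.57, [513.9, 279.7, 20.6]), (0.42, [444.3, 232.2, 22.0])]
[(0.63, [663.5, 63.6, 5.7]), (0.59, [445.6, 227.4, 21.1]), (0.59, [518.6, 276.2, 20.1])]
```

View pics/t6.png

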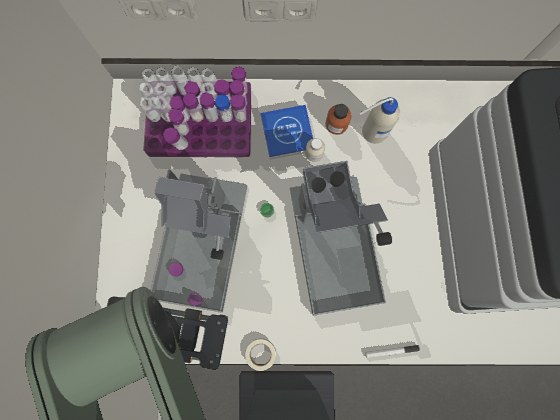

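View pics/s6.png

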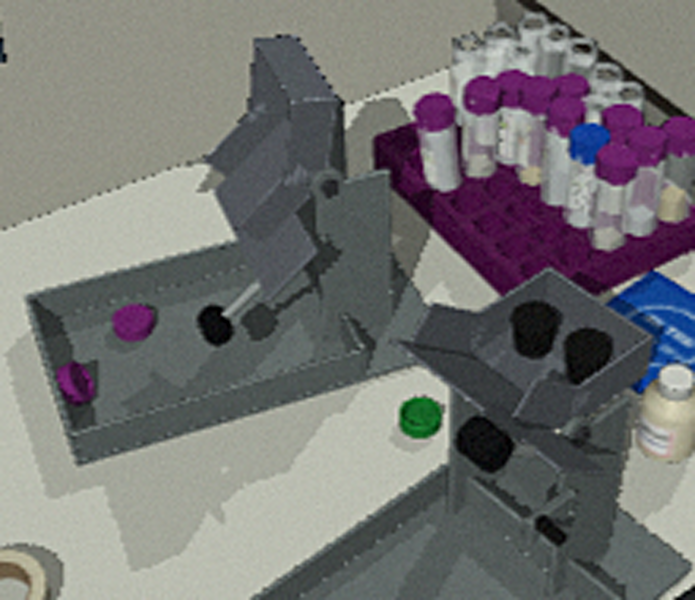

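One cap lies in the tray at (133,322); the other stands on its rim at the front wall at (75,383). I wait to see whether they are at rest and the bin is settled.

Emit:
{"name": "jog_arm", "arguments": {
  "deltas": [
    [[0, 0, 0, 0, 0.06], [0, 0, 0, 0, 0.06], [0, 0, 0, 0, 0.06], [0, 0, 0, 0, 0.06], [0, 0, 0, 0, 0.06], [0, 0, 0, 0, 0.06], [0, 0, 0, 0, 0.06], [0, 0, 0, 0, 0.06], [0, 0, 0, 0, 0.06], [0, 0, 0, 0, 0.06], [0, 0, 0, 0, 0.06], [0, 0, 0, 0, 0.06], [0, 0, 0, 0, 0.06], [0, 0, 0, 0, 0.06]]
  ]
}}

```text
time_s: 9.75
ee_pos: [398.9, 198.8, 339.6]
ee_rot: [180.0, -0.0, -9.7]
force: [-0.2, -0.1, -0.6]
gripper_width: 60.2
```

```bash
python3 - <<'E'
from workcell import env
from h import *
t=env.grab_frame('top')[:,:,::-1];a=env.grab_frame('side')[:,:,::-1]
b=cv2.resize(a[110:250,160:300],(600,600),interpolation=2);cv2.imwrite('pics/s7.png',b)
cv2.imwrite('pics/t7.png',cv2.resize(t[160:330,140:260],(424,600),interpolation=2))
for c in('top','side'):print([(d['conf'],d['xyz']) for d in env.look_for(c,'cap_1')])
T=env.camera_params('top');S=env.camera_params('side')
# expected knob at stop
X=np.array([np.cos(np.radians(-9.7)),np.sin(np.radians(-9.7))])
print(proj(T,[547,173,79]),proj(S,[547,173,79]),env.state()['time_s'])
print('cap fwd', [X@(np.array(c)-np.array([665,228.5])) for c in[(445,230),(516,278)]])
E
```

```text
[(0.7, [513.0, 280.1, 20.6]), (0.47, [444.0, 232.4, 23.3]), (0.46, [669.0, 59.5, -0.0])]
[(0.65, [444.9, 228.8, 20.9]), (0.58, [518.5, 277.3, 20.8]), (0.54, [665.2, 64.7, 5.3]), (0.19, [636.2, 195.0, 156.2])]
[[217.22129239 253.72923025]] [[227.7009897  212.84658848]] 9.95
cap fwd [np.float64(-217.1074972688953), np.float64(-155.2100411827068)]
```

View pics/s7.png

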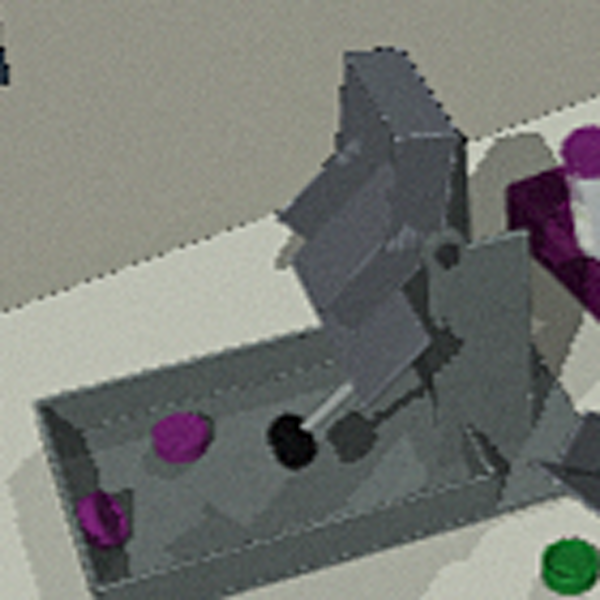

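View pics/t7.png

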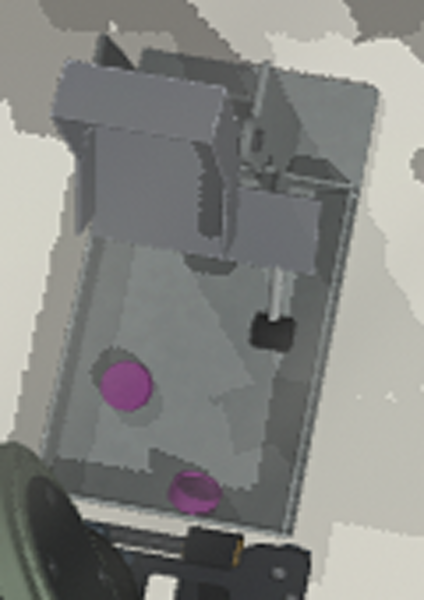

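```bash
python3 -c "
from workcell import env
print(env.job_done())"
```

```text
the job is handed in; nothing more can be done
None
```

The cap bin is tipped forward at its stop, both purple caps are in its own catch tray, and the job is handed in. I pinched the knob on its ends, pulled it along its arc to about 1.38 rad, let go and backed the arm clear. The clock stood at about 10 s of the 42 s allowed.

**Bin:** The side picture puts the knob within about 1 pixel of its predicted position at the stop. It stayed there with nothing touching it.

**Caps:** Two looks 1.4 s apart showed both caps at rest inside the tray. One lies flat. The other leans on its rim against the inside of the front wall. I left it there, since nudging it risked more than it gained.

**Other hopper:** The stopper bin looked unchanged and shut, with both stoppers in it.

**Forces and detections:** The largest tool force I read was about 7 N. The networks also reported the green cap on the bench as a cap, plus one low-confidence hit (0.19) on the tipped bin. I set both aside after checking the pictures.

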